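Lift the hot lunch-cooker lid with the lid lifter

ROBOT

A 7-joint arm with a two-finger parallel gripper is mounted at the origin on the work surface. World frame = base frame: x ahead of the robot, y to its left, z up, the work surface at z = 0. Lengths are in m, angles in rad, forces in N, time in s.
With the tool pointing down it reaches from about 0.4 to 0.85 m from the base axis. Payload 10.4 kg.
Tool frame: the origin (TCP) lies at the very end of the fingers, on their centre line; the grasp point (between the pads) lies 19 mm behind it (r.pinch_z is the distance from the TCP to the grasp point, in m); z points along the fingers, y is the line along which they close (so a half turn about z gives the same grasp; the last joint's range is limited). The gripper opens to 87 mm and grips with 3 to 60 N. Pads are 19 mm wide; open, the fingers measure 117 mm over their backs; the gripper's body (75 mm by 190 mm) begins 51 mm behind the grasp point.
Start: joints at [-1.193, 0.332, -0.065, 1.46, 0.022, 1.35, -0.088], TCP at [0.244, 0.575, 0.223] pointing down, gripper open.
Joint ranges: [-2.6, 2.6], [-0.5, 2.12], [-1.47, 1.34], [0.16, 2.42], [-1.27, 4.41], [0.06, 2.06], [-2.6, 2.6]. Speed limits (rad/s): [2.22, 2.22, 2.79, 2.79, 3.14, 3.14, 3.14].

INTERFACE

Orientations are given as a unit quaternion [x, y, z, w].
In Python, from bench import sensors, vision, r gives the robot as it stands.
- The arm moves only by the shell command python3 -m crank 'ROWS' [OPENING] [FORCE]. ROWS is JSON, a list of rows, each a list of 2 entries, a list of its own where there are three numbers: the shift along the tool's x, y, z normalised to -1 to 1, where 1 is 3 cm, then the turn about the tool's z normalised to -1 to 1, where 1 is 8 degrees. A call has 1 to 12 rows; each row shifts and turns the commanded pose from where the row before left it, along the tool's axes as they then stand; what a row does not reach is not made up. A row lasts 1/8 s, in which the tool goes at most 62.5 mm and 10.7 degrees, less where a joint would pass 70% of its speed; a pose out of reach is approached as far as the arm can. A call with a number of a shift or a turn outside -1 to 1 is refused whole. A call with a gripper value outside its range is refused whole. OPENING is the opening, from 0 (shut) to 1 (fully open), set as the call begins (- or left out, the last holds). The fingers move at their own pace and stop on an object; FORCE is the grip in N (left out, the last holds). Time passes only in rows, so rows that do not move let the fingers close. It gives the time, the measured TCP pose, the force, the opening and the grip force at its end, in the units of the state.
- sensors.read_state(): the state, without advancing time (a new reading comes with each control period).
- vision.camera(name): name is "scene" or "top"; returns the picture (480x640x3 uint8, red, green, blue); there is no depth.
- vision.camera_model(name): a dict with "vertical_fov" (degrees; the focal length in pixels is half the picture's height over the tangent of half this angle, whatever the lens; pixels are square), "cx", "cy" (the principal point, pixels), "camera_from_world" (4x4, takes a point from world to camera coordinates). Camera axes: x right, y down, z forward; pixel columns grow to the right and rows downward; lengths in m; the calibration is good to about 2 mm. A picture is of the moment at which its call begins. camera_model takes no time and is no camera call.
- r.close_job(): hands the job in; it is judged then, once.
The state is a dict: "time": time; "joint_positions": joint angles; "joint_vel": joint speeds; "joint_torque": joint torques, N m; "ee_pos": TCP position; "eef_rot": TCP orientation; "ft_force": force on the tool from outside, world axes, zero at the start; "torque": the same for the moment, N m; "width": finger opening in m; "grip_force": force on a finger pad.
Only numpy, scipy, OpenCV 4.12 (cv2) and the standard library are available. Lean on these libraries where they do the work, as an engineer would, in place of code of your own. Each camera call takes 0.05 s, during which the arm holds its last target. There are 200 camera calls.

TASK

Lunch is ready on the desk and the cooker's lid is hot: take the lid lifter from its wooden holder, hook it under the lid's loop handle at the point where the lid balances, and lift the lid straight up and off, keeping it level and never touching lid or cooker with the gripper. Set the lid down gently, flat on the middle of the cork trivet, then stand the lifter back in its holder and let go. Leave the mug, the glue stick and the mouse alone, and do not strain the loop.

Things in the scene. Friction and masses are not known exactly. Their poses are not given: they have to be found in the camera images.
- cooker: Electric lunch cooker, fixed to the desk: black round base 176 mm across, steel pot 158 mm across outside, 148 mm inside, rim 100 mm above the desk. Origin: centre of its underside, on the desk; z up.
- lid: Loose hot steel lid on the cooker: flange 160 mm across, 8 mm thick; under it a locating disc 140 mm across, 6 mm deep, 4 mm clear of the pot's wall all round. Origin: centre of that disc's underside (94 mm above the desk when on the cooker; at the surface it stands on when put down). z up, y along the loop's bar, towards the vent.
- loop (a point): Middle of the lid's rigid loop handle: centre of its straight round bar, 8 mm thick, 36 mm above the lid's origin, reaching 38 mm either way along the lid's y axis to two round legs, 8 mm thick. The gap between the lid's top and the underside of the bar is 18 mm. Axes as the lid's.
- lifter_grip (a point): Lid lifter, 120 g, upright in its holder: centre of its dark wooden handle, a block 26 mm (x) by 18 mm (y) by 62 mm (z), to be gripped across y. A flat steel shank, 6 mm wide in y, runs down 28 to 36 mm behind (-x) the handle's axis to a level tine that comes forward (+x) under the handle. z up, +x the way the hook points.
- lifter_hook (a point): Seat of the hook: on the tine's top face, 124 mm straight below lifter_grip. The tine is 5 mm thick, 6 mm wide in y, from the shank 28 mm behind this point to 20 mm ahead of it, with a lip 4 mm high, 6 mm long at its end. The foot in all reaches 36 mm behind to 20 mm ahead; its underside is 5 mm below this point. Axes as lifter_grip.
- holder: Wooden block fixed to the desk, 96 mm (x) by 56 mm (y) by 50 mm high; slot in its top 66 mm (x) by 10 mm (y), 40 mm deep, mouth chamfered 3 mm. The lifter's foot stands on the slot's floor, 10 mm above the desk, hook and handle 8 mm from the holder's centre towards its +x, the lifter's x along the holder's. Origin: centre of its underside; z up.
- trivet: Square cork trivet fixed to the desk, 190 by 190 mm and 12 mm thick. Origin: centre of its underside; z up.
- mug: White mug, 76 mm across, 85 mm high, loose. Origin: centre of its underside. Leave alone.
- glue: Glue stick, 29 mm across, 95 mm high, standing upright, loose. Origin: centre of its underside. Leave alone.
- mouse: Black computer mouse, 100 by 60 mm, 32 mm high, loose. Origin: centre of its underside. Leave alone.
- vent_top (a point): Top of the round steel vent, 22 mm across, 22 mm high, on the lid 60 mm from its centre on +y. Its weight is unknown (about 40 to 250 g; rest of lid 280 g), so the lid balances 7 to 29 mm from the loop's middle towards the vent: find this by feel. Hooked more than some 3 mm off, the heavy end stays down as the loop is raised. Lower it again before shifting the hook: dragging under load misleads.
Things that resemble listed ones, but are neither listed nor needed, are in the scene too. Of the things that look like the cooker, take the one that is farthest from the robot's base at the start.

How it is judged:
By the outcome, as a careful person would: the job done as asked, in the order asked, and still so for the second after the job is handed in, with the robot touching nothing.
It also fails if it takes over 72 s, if anything falls off the work surface, if the arm or the gripper's body presses on something with over 40 N, if the wrist force passes 120 N, or if a joint passes its speed limit or range.

## Working session

There is one attempt and no reset: what is moved stays moved. The work goes in short steps, Python scripts to look and compute and a shell command to move; the robot and the scene stay as the last step left them, time stands still between calls to the robot, and variables do not carry over. Pictures are saved under pics/ and viewed, at most 10 in all, crops included, and the job is handed in when it is done.

```bash
mkdir -p pics; ls
python3 - <<'E'
from bench import sensors, vision, r
import cv2,numpy as np
np.set_printoptions(precision=4,suppress=True)
for n in ("scene","top"):
    im=vision.camera(n); cv2.imwrite(f"pics/{n}0.png",im[:,:,::-1]); m=vision.camera_model(n); print(n,m["vertical_fov"],m["cx"],m["cy"]);print(np.array(m["camera_from_world"]), {k:v for k,v in m.items() if k not in("camera_from_world",)})
print(sensors.read_state(), r.pinch_z)
E
```

```text
pics
scene 44.970712040738974 318.3804137420292 236.35362012060486
[[-0.7345  0.6783  0.0195  0.4526]
 [ 0.4413  0.4992 -0.7457 -0.1325]
 [-0.5155 -0.5391 -0.666   1.4607]
 [ 0.      0.      0.      1.    ]] {'vertical_fov': 44.970712040738974, 'cx': 318.3804137420292, 'cy': 236.35362012060486}
top 53.86098176677055 316.655222798868 243.4822307404832
[[ 0.0153 -0.9996  0.0223 -0.0677]
 [-0.9935 -0.0177 -0.1124  0.558 ]
 [ 0.1128 -0.0204 -0.9934  1.1207]
 [ 0.      0.      0.      1.    ]] {'vertical_fov': 53.86098176677055, 'cx': 316.655222798868, 'cy': 243.4822307404832}
{'time': 0.1, 'joint_positions': array([-1.1926,  0.3328, -0.0647,  1.4608,  0.0216,  1.3499, -0.0885]), 'joint_vel': array([ 0.0004, -0.001 ,  0.0002, -0.0014,  0.0002, -0.0004,  0.0004]), 'joint_torque': array([  0.0012, -62.4547,   0.0244, -39.0719,  -0.0615,   0.0366,
         0.0001]), 'ee_pos': array([0.2437, 0.5752, 0.2219]), 'eef_rot': array([ 0.199 ,  0.98  , -0.0006, -0.0001]), 'ft_force': array([ 0.8451, -0.165 ,  0.5504]), 'torque': array([-0.0122, -0.0223,  0.0814]), 'grip_force': 0.0, 'width': 0.08687659584282029} 0.0187
```

View pics/scene0.png

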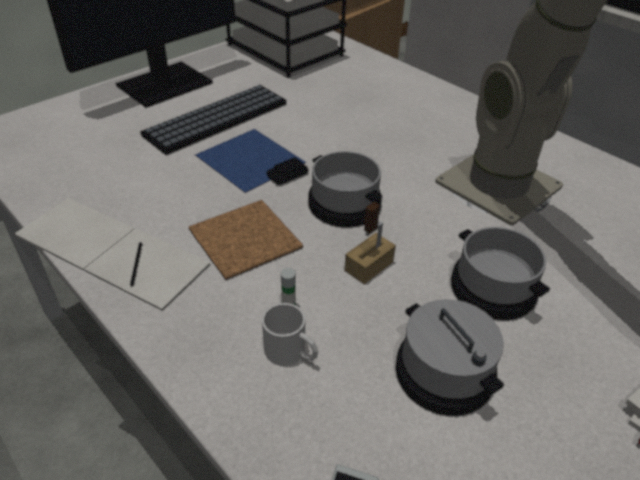

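View pics/top0.png

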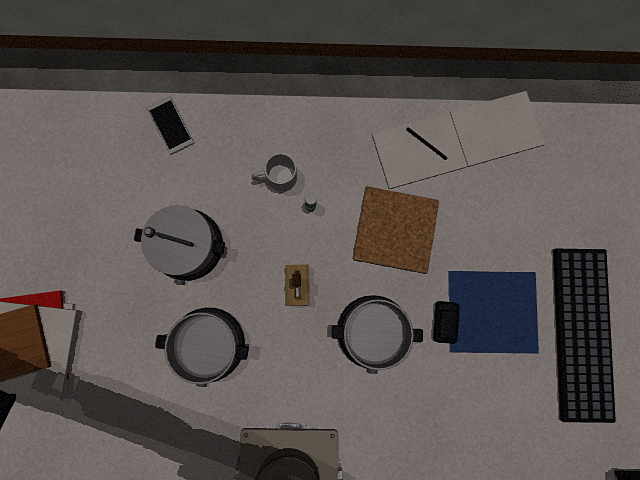

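Lookalikes (top view): lidded cooker (180,242), open pots (204,346) and (376,332). The lidded one is farthest from the base (about (288,470)), so it is the cooker. There is a single holder with the lifter (297,285) and one cork trivet (397,230); the blue pad (493,312) is not it. The mug is at (281,173), glue (310,204), mouse (446,322).

Run:
```python
import cv2,numpy as np
t=cv2.imread("pics/top0.png");s=cv2.imread("pics/scene0.png")
g=lambda im,x,y,w,h,k:cv2.convertScaleAbs(cv2.resize(im[y:y+h,x:x+w],None,fx=k,fy=k,interpolation=cv2.INTER_CUBIC),alpha=1.6)
a=np.hstack([g(t,130,195,100,95,4),g(t,265,250,66,95,6)[:380]] if 0 else [g(t,130,195,100,100,4),cv2.resize(g(t,272,250,50,75,8),(400,600))[:400*1]])
b=g(t,130,195,100,100,4); c=g(t,275,260,40,50,8)
d=g(s,330,190,80,100,0+4)
cv2.imwrite("pics/c1.png",np.hstack([b,c]))   # left: x=130+u/4,y=195+v/4 ; right: x=275+(u-400)/8,y=260+v/8
e=g(s,400,295,105,120,4) # scene lid
f=g(s,335,190,70,96,5)
cv2.imwrite("pics/c2.png",np.hstack([e,f[:480]])) # left x=400+u/4,y=295+v/4 ; right x=335+(u-420)/5,y=190+v/5
```

```text
(no output)
```

View pics/c1.png

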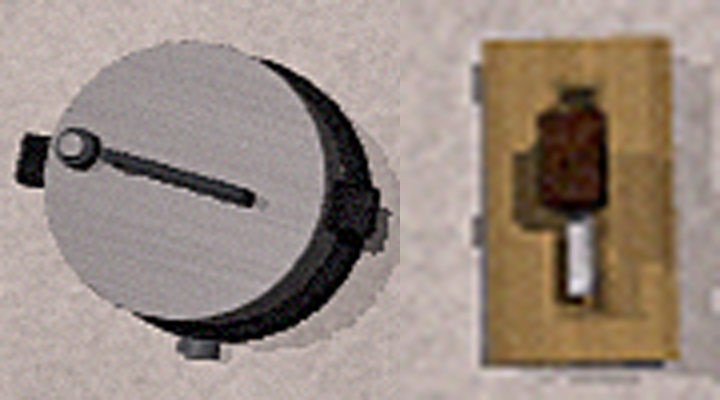

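View pics/c2.png

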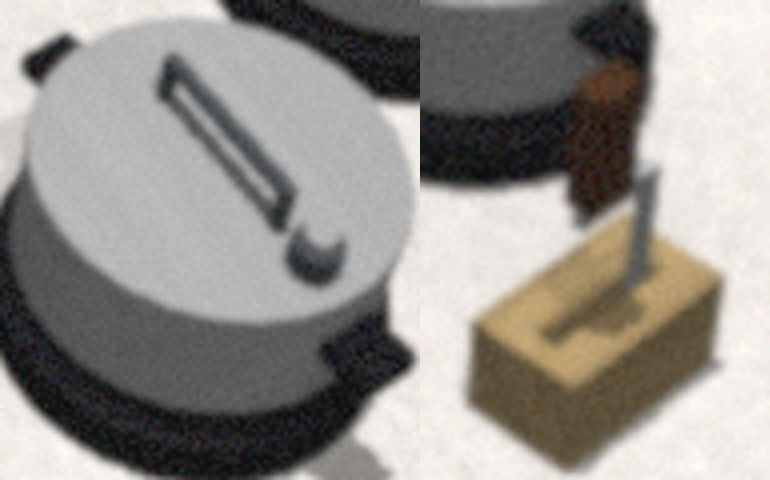

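Top crop: vent top at (148.2,231.2), bar ends at (156.2,233.7) and (193.7,244.5), lid centre (176,240). The holder's top face runs (285.6,264.8) to (309.5,305), and the shank is on the lower side, so the hook points up-image (+x). The scene crop confirms the lidded cooker: vent (479,354), bar ends (443,310) and (472.5,341).

```bash
cat > h.py <<'E'
import numpy as np
from bench import sensors, vision, r
from scipy.optimize import least_squares
from scipy.spatial.transform import Rotation as R
np.set_printoptions(precision=4,suppress=True)
M={n:vision.camera_model(n) for n in("scene","top")}
def proj(n,P):
    m=M[n];T=np.array(m["camera_from_world"]);c=np.atleast_2d(P)@T[:3,:3].T+T[:3,3]
    f=240/np.tan(np.radians(m["vertical_fov"]/2));return np.c_[m["cx"]+f*c[:,0]/c[:,2],m["cy"]+f*c[:,1]/c[:,2]]
def fit(obs,z0=0.,x0=(.5,0,0)):
    # obs: (cam, local point, pixel)
    def f(p):
        c,s=np.cos(p[2]),np.sin(p[2]);o=[]
        for n,l,u in obs:
            o.append(proj(n,[p[0]+c*l[0]-s*l[1],p[1]+s*l[0]+c*l[1],z0+l[2]])[0]-u)
        return np.ravel(o)
    q=least_squares(f,x0,loss="soft_l1",f_scale=1);print("res",np.round(f(q.x).reshape(-1,2),1).tolist());return q.x
def tool():
    s=sensors.read_state();m=R.from_quat(s["eef_rot"]).as_matrix();return s,m
def yaw(m): return np.degrees(np.arctan2(-m[1,0],-m[0,0]))  # heading of tool -x = lifter +x
def go(target,yawdeg=None):
    s,m=tool();d=m.T@(np.array(target)-s["ee_pos"]);
    print("t",round(s["time"],2),"at",s["ee_pos"],"yaw",round(yaw(m),2),"shift units",d/.03, "turn units" ,None if yawdeg is None else -(yawdeg-yaw(m))/8)
E
python3 - <<'E'
from h import *
L=[("top",(0,.06,.036),(148.2,231.2)),("top",(0,.042,.038),(155.7,233.6)),("top",(0,-.042,.038),(194,244.6)),("top",(0,0,.014),(176,240.2)),
("scene",(0,.06,.036),(479.3,354)),("scene",(0,.042,.04),(472.7,341)),("scene",(0,-.042,.04),(443,309.8)),]
print("lid",fit(L,.094,(.6,.2,-.25)))
a,b,z=.048,.028,.05
H=[("top",(a,b,z),(285.6,264.8)),("top",(a,-b,z),(308.5,265)),("top",(-a,-b,z),(309.7,304.8)),("top",(-a,b,z),(285.5,305)),
("scene",(-a,b,z),(395,245)),("scene",(a,b,z),(365.6,267)),("scene",(a,-b,z),(346.6,255)),("scene",(-a,-b,z),(376,233)),("scene",(a,b,0),(364.6,283.6)),("scene",(a,-b,0),(345,270)),("scene",(-a,b,0),(394.2,263))]
h=fit(H);print("holder",h,np.degrees(h[2]))
a=.095;z=.012
T=[("top",(a,a,z),(367,187)),("top",(a,-a,z),(438.5,200)),("top",(-a,-a,z),(428,272.5)),("top",(-a,a,z),(354,259)),
("scene",(a,a,z),(227,276)),("scene",(a,-a,z),(189,236)),("scene",(-a,-a,z),(263,202)),("scene",(-a,a,z),(301,243))]
print("trivet",fit(T))
for k,px in(("mug",(281,170)),("glue",(310.5,202))): print(k,fit([("top",(0,0,.08),px)])[:2])
s,m=tool();print(yaw(m))
c,sn=np.cos(h[2]),np.sin(h[2]);g=[h[0]+.008*c,h[1]+.008*sn]
print("grip",g,proj("top",[g+[.17]]))
go(g+[.25],np.degrees(h[2]))
E
```

```text
res [[-0.1, -0.5], [-0.2, -0.5], [-2.6, 0.0], [0.4, -0.0], [0.3, -2.2], [0.3, 0.9], [-0.7, -4.3]]
lid [ 0.5524  0.261  -0.2945]
res [[-0.8, 0.0], [-0.3, -0.6], [-0.7, 0.1], [-0.2, 0.4], [1.5, -0.3], [0.2, 0.1], [-1.2, -1.9], [0.2, -1.2], [-0.6, 0.8], [-0.8, 0.4], [-0.3, -1.2]]
holder [ 0.4575 -0.0125  0.0357] 2.0448470629608844
res [[-2.1, -0.6], [0.5, -0.3], [-0.2, 1.3], [-1.6, 1.3], [-1.1, 0.6], [-1.5, -10.8], [-1.4, -4.5], [3.5, 0.1]]
trivet [ 0.5996 -0.257  -0.161 ]
res [[-0.0, -0.0]]
mug [0.7279 0.03  ]
res [[0.0, 0.0]]
glue [ 0.652  -0.0414]
-22.962648898143893
grip [np.float64(0.4654636792361078), np.float64(-0.012208886069278195)] [[295.6831 279.5614]]
t 0.1 at [0.2437 0.5752 0.2219] yaw -22.96 shift units [-14.444  -15.1448  -0.9183] turn units -3.125936995138097
```

Run:
```python
from h import *
import cv2
im={n:cv2.convertScaleAbs(cv2.imread(f"pics/{n}0.png"),alpha=1.5) for n in M}
k=4
def crop(n,x,y,w,h,curves):
    o=cv2.resize(im[n][y:y+h,x:x+w],None,fx=k,fy=k,interpolation=cv2.INTER_CUBIC)
    for P in curves:
        q=((proj(n,P)-[x,y]+.5)*k).round().astype(np.int32);cv2.polylines(o,[q],False,(0,255,0),1)
    return o
def tf(p,l,z=0):
    l=np.array(l,float);c,s=np.cos(p[2]),np.sin(p[2]);return np.c_[p[0]+c*l[:,0]-s*l[:,1],p[1]+s*l[:,0]+c*l[:,1],z+l[:,2]]
a=.095;T=[tf((.5996,-.257,-.161),[(a,a,.012),(a,-a,.012),(-a,-a,.012),(-a,a,.012),(a,a,.012)])]
th=np.linspace(0,6.3,60);p=(.5524,.261,-.2945);ci=lambda r,z,y0=0:np.c_[r*np.cos(th),y0+r*np.sin(th),0*th+z]
L=[tf(p,ci(.08,.014),.094),tf(p,ci(.011,.036,.06),.094),tf(p,[(0,-.038,.036),(0,.038,.036)],.094)]
A=np.hstack([crop("top",345,180,100,100,T),crop("scene",185,196,100,100,T)])[:300*2]
B=np.hstack([crop("top",130,200,100,100,L),crop("scene",403,300,100,100,L)])
cv2.imwrite("pics/o1.png",cv2.resize(np.vstack([A,B]),(600,600),interpolation=cv2.INTER_AREA))
```

```text
(no output)
```

View pics/o1.png

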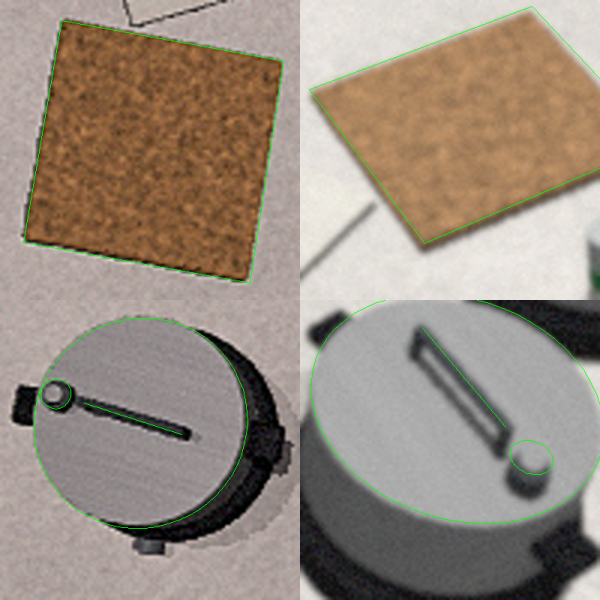

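```bash
python3 -m crank '[[[-1,-1,0],-0.8],[[-1,-1,0],-0.8],[[-1,-1,0],-0.8],[[-1,-1,0],-0.7],[[-1,-1,0],0],[[-1,-1,0],0]]' 1 20;python3 -c "
from h import *
go([.4655,-.0122,.25],2.0)"
```

```text
time: 0.85
ee_pos: [0.3948, 0.3728, 0.2223]
eef_rot: [-0.016, 1.0, -0.0, -0.0]
ft_force: [0.5, 0.1, -0.0]
width: 0.0869
grip_force: 0.0
t 0.85 at [0.3948 0.3728 0.2223] yaw 1.84 shift units [ -1.9427 -12.9037  -0.9199] turn units -0.020157130781183946
```

The overlays fit to about 1 px, with the lifter, lid and trivet all as chosen. Next I move over the lifter.

```bash
python3 -m crank '[[[-0.16,-1,-0.05],0],[[-0.16,-1,0],0],[[-0.15,-1,0],0],[[-0.15,-1,0],0],[[-0.15,-1,0],0],[[-0.15,-1,0],0],[[-0.15,-1,0],0],[[-0.15,-1,0],0],[[-0.15,-1,0],0],[[-0.15,-1,0],0],[[-0.15,-1,0],0],[[-0.15,-1,0],0]]';python3 -m crank '[[[-0.14,-0.9,0],0],[[0,0,0],0],[[0,0,0],0]]'
python3 - <<'E'
from h import *
import cv2
o=[]
k=8
for n,x,y in(("top",268,245),("scene",350,180)):
    im=vision.camera(n)[:,:,::-1];o.append(cv2.convertScaleAbs(cv2.resize(im[y:y+70,x:x+50],None,fx=k,fy=k,interpolation=cv2.INTER_CUBIC),alpha=1.8))
cv2.imwrite("pics/g1.png",np.hstack(o))
s,m=tool();go([.4655,-.0122,.12],2.0);print(proj("top",[s["ee_pos"]]),proj("scene",[s["ee_pos"]]))
E
```

```text
time: 2.35
ee_pos: [0.46, 0.015, 0.2238]
eef_rot: [-0.016, 1.0, 0.0, -0.0]
ft_force: [0.7, -0.4, 0.3]
width: 0.0872
grip_force: 0.0
time: 2.72
ee_pos: [0.465, -0.0101, 0.2238]
eef_rot: [-0.016, 1.0, 0.0, -0.0]
ft_force: [0.5, -0.6, -0.0]
width: 0.0869
grip_force: 0.0
t 2.83 at [ 0.4651 -0.0098  0.2239] yaw 1.92 shift units [-0.0124 -0.0807  3.4639] turn units -0.009463586168788618
[[293.9046 278.7588]] [[376.9014 182.9759]]
```

View pics/g1.png

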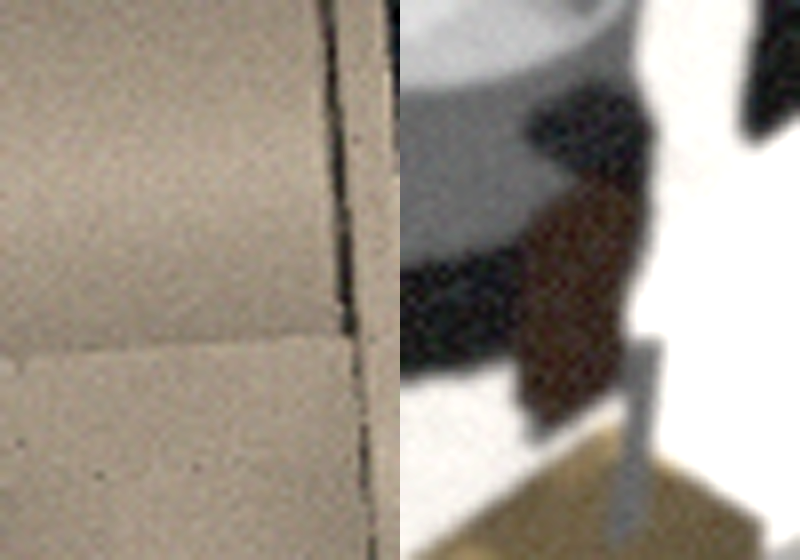

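The gripper hides the lifter from above. The scene view shows the handle (372,215) clear and below the open fingers. Descend, then close gently.

```bash
python3 -m crank '[[[-0.01,-0.07,0.7],0],[[0,0,0.7],0],[[0,0,0.7],0],[[0,0,0.7],0],[[0,0,0.6],0],[[0,0,0],0],[[0,0,0],0]]';python3 -m crank '[[[0,0,0],0],[[0,0,0],0],[[0,0,0],0],[[0,0,0],0],[[0,0,0],0],[[0,0,0],0]]' 0 8
```

```text
time: 3.7
ee_pos: [0.466, -0.0125, 0.1227]
eef_rot: [-0.016, 1.0, 0.0, 0.0]
ft_force: [0.6, 0.0, 0.8]
width: 0.0871
grip_force: 0.0
time: 4.45
ee_pos: [0.4656, -0.0129, 0.122]
eef_rot: [-0.016, 1.0, 0.0, -0.0]
ft_force: [-0.1, -0.1, 0.7]
width: 0.035
grip_force: 0.0
```

```bash
python3 -m crank '[[[0,0,0.05],0],[[0,0,0],0],[[0,0,0],0],[[0,0,0],0],[[0,0,0],0]]';python3 -m crank '[[[0,0,0],0],[[0,0,0],0]]' 0 45;python3 -c "
from h import *
print(sensors.read_state())"
```

```text
time: 5.08
ee_pos: [0.4656, -0.0129, 0.1205]
eef_rot: [-0.016, 1.0, 0.0, -0.0]
ft_force: [0.6, 0.1, -1.6]
width: 0.0182
grip_force: 8.0
time: 5.32
ee_pos: [0.4656, -0.0129, 0.1206]
eef_rot: [-0.016, 1.0, 0.0, 0.0]
ft_force: [0.1, 0.5, -1.5]
width: 0.0178
grip_force: 45.0
{'time': 5.325, 'joint_positions': array([-0.4716,  0.0608,  0.4173,  2.0135, -0.0282,  1.0726,  1.5613]), 'joint_vel': array([ 0.0003,  0.    ,  0.001 , -0.0004, -0.0009, -0.0026, -0.001 ]), 'joint_torque': array([ -0.0009, -35.5697,   1.0544, -35.5626,   0.0462,   0.0838,
         0.0003]), 'ee_pos': array([ 0.4656, -0.0129,  0.1206]), 'eef_rot': array([-0.016 ,  0.9999,  0.0001,  0.0001]), 'ft_force': array([ 0.1054,  0.536 , -1.4505]), 'torque': array([-0.0228, -0.0398,  0.0362]), 'grip_force': 44.994046655483544, 'width': 0.017790319036074254}
```

Gripped (width 17.8 mm). Lift it clear.

```bash
python3 -m crank '[[[0,0,-0.2],0],[[0,0,-0.4],0],[[0,0,-0.6],0],[[0,0,-0.8],0],[[0,0,-0.9],0],[[0,0,-0.9],0],[[0,0,-0.9],0],[[0,0,-0.8],0],[[0,0,0],0],[[0,0,0],0]]';python3 -c "
from h import *
y=np.radians(-16.9);X=np.array([np.cos(y),np.sin(y)]);Y=np.array([-X[1],X[0]])
p=np.array([.5524,.261])+.018*Y-.055*X;print(p)
go([*p,.285],-16.9)"
```

```text
time: 6.58
ee_pos: [0.4653, -0.013, 0.285]
eef_rot: [-0.016, 1.0, 0.0, -0.0]
ft_force: [-0.2, 0.4, -1.4]
width: 0.0177
grip_force: 45.0
[0.505  0.2942]
t 6.58 at [ 0.4653 -0.013   0.285 ] yaw 1.83 shift units [-1.6515 10.1925 -0.0004] turn units 2.341548786353311
```

```bash
python3 -m crank '[[[-0.08,0.5,0],0],[[-0.16,1,0],0],[[-0.16,1,0],0],[[-0.16,1,0],0],[[-0.16,1,0],0],[[-0.16,1,0],0],[[-0.16,1,0],0],[[-0.16,1,0],0],[[-0.16,1,0],0],[[-0.16,1,0],0],[[-0.1,0.69,0],0]]'; python3 -m crank '[[[0,0,0],0.8],[[0,0,0],0.8],[[0,0,0],0.74],[[0,0,0],0],[[0,0,0],0],[[0,0,0],0]]';python3 - <<'E'
from h import *
import cv2
go([.505,.2942,.223],-16.9)
o=[]
for n,x,y in(("top",110,180),("scene",390,230)):
    im=vision.camera(n)[:,:,::-1];o.append(cv2.convertScaleAbs(cv2.resize(im[y:y+130,x:x+100],None,fx=4,fy=4,interpolation=cv2.INTER_CUBIC),alpha=1.6))
cv2.imwrite("pics/a1.png",np.hstack(o))
s,m=tool();hk=s["ee_pos"]+[0,0,-.1056];print(proj("scene",[hk])*1-[[390,230]], proj("top",[hk]))
E
```

```text
time: 7.95
ee_pos: [0.5035, 0.2965, 0.2844]
eef_rot: [-0.017, 1.0, -0.0, -0.001]
ft_force: [-0.2, 0.8, -0.4]
width: 0.0179
grip_force: 45.0
time: 8.7
ee_pos: [0.5043, 0.2942, 0.2855]
eef_rot: [0.146, 0.989, 0.0, -0.0]
ft_force: [0.5, -1.1, -0.4]
width: 0.0175
grip_force: 45.0
t 8.7 at [0.5043 0.2942 0.2855] yaw -16.81 shift units [-0.0216  0.0065  2.0819] turn units 0.010670394725412535
[[107.6796  70.9574]] [[150.0867 258.481 ]]
```

View pics/a1.png

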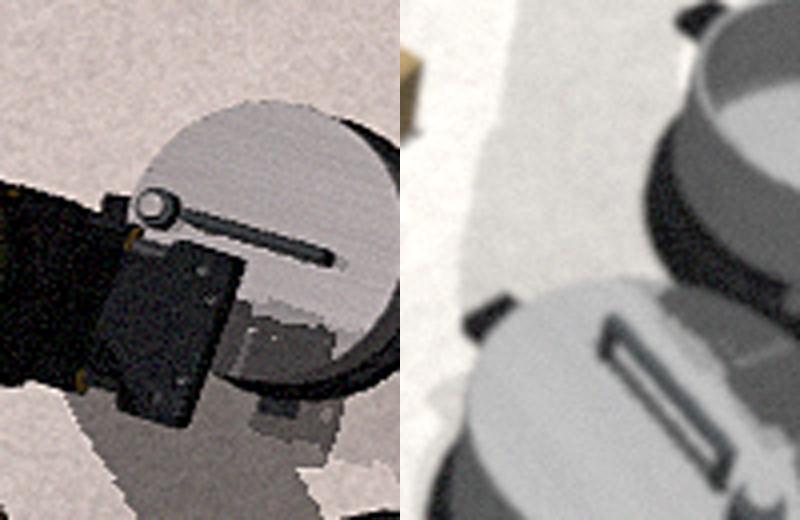

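The hook is out of both crops so far, but tool yaw is parallel to the bar (its end is at (192.5,244.5) in the top view). Lower beside the bar and look.

```bash
python3 -m crank '[[[0,0,0.5],0],[[0,0,0.8],0],[[0,0,0.6],0],[[0,0,0.18],0],[[0,0,0],0],[[0,0,0],0]]';python3 - <<'E'
from h import *
import cv2
go([.505,.2942,.223],-16.9)
x,y=410,290
im=vision.camera("scene")[:,:,::-1];o=cv2.convertScaleAbs(cv2.resize(im[y:y+100,x:x+120],None,fx=6,fy=6,interpolation=cv2.INTER_CUBIC),alpha=1.6)
s,m=tool();hk=s["ee_pos"]+[0,0,-.1056]
f=-m[:,0]
for d in(-.028,0,.02):
    q=(proj("scene",[hk+f*d])[0]-[x,y]+.5)*6;cv2.circle(o,tuple(int(v) for v in q),3,(0,255,0),-1);
cv2.imwrite("pics/a2.png",o)
E
```

```text
time: 9.55
ee_pos: [0.5047, 0.2944, 0.224]
eef_rot: [0.147, 0.989, 0.001, 0.0]
ft_force: [0.8, -0.3, -0.8]
width: 0.018
grip_force: 45.0
t 9.55 at [0.5047 0.2944 0.224 ] yaw -16.89 shift units [-0.0102 -0.0044  0.033 ] turn units 0.0018525403666274087
```

View pics/a2.png

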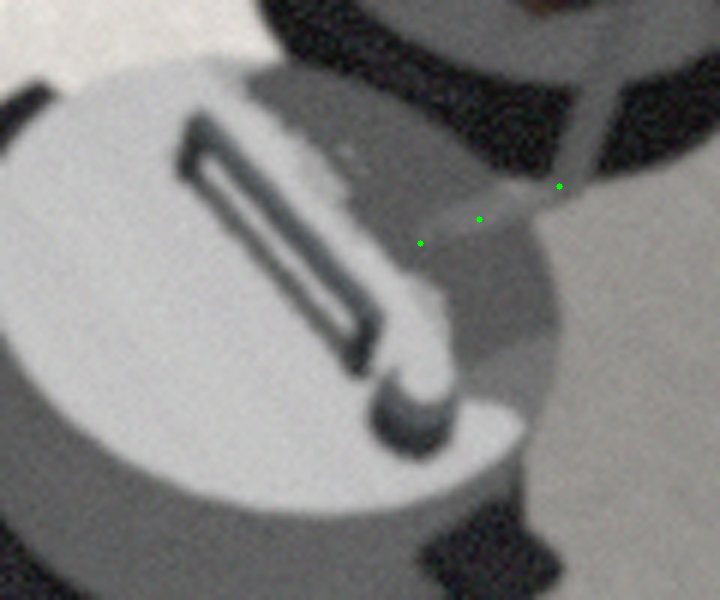

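The hook appears where the model puts it (green dots on the tine, tip at about (480,330) full-frame), in line to pass under the bar. Slide in and watch the force.

```bash
python3 -m crank '[[[-0.2,0,0.03],0],[[-0.3,0,0],0],[[-0.4,0,0],0],[[-0.4,0,0],0],[[-0.3,0,0],0],[[-0.2,0,0],0],[[0,0,0],0],[[0,0,0],0]]';python3 - <<'E'
from h import *
f=[]
for i in range(6):
    vision.camera("scene"); f.append(np.r_[sensors.read_state()["ft_force"],sensors.read_state()["torque"]])
print(np.mean(f,0),np.std(f,0));go([.5576,.2782,.223],-16.9)
E
```

```text
time: 10.6
ee_pos: [0.5558, 0.2788, 0.2223]
eef_rot: [0.147, 0.989, 0.0, -0.0]
ft_force: [1.1, 0.3, -1.5]
width: 0.0175
grip_force: 45.0
[-0.2255  0.1524 -1.1425 -0.0026  0.0149 -0.0076] [0.3398 0.3692 0.4227 0.0237 0.022  0.0216]
t 10.9 at [0.5559 0.2786 0.2224] yaw -16.87 shift units [-0.058   0.0028 -0.0215] turn units 0.003737125619138304
```

```bash
cat > feel.py <<'E'
# measure mean force + image motion (px, v) of lid points in the scene view against a reference
from h import *
import sys,cv2
def feel(ref=None,save=None,n=8):
    f=[];ims=[]
    for i in range(n):
        ims.append(vision.camera("scene").astype(np.float32));f.append(sensors.read_state()["ft_force"])
    im=np.mean(ims,0).astype(np.uint8)
    if save: cv2.imwrite(save,im[:,:,::-1])
    print("F",np.mean(f,0),"z",sensors.read_state()["ee_pos"],"t",sensors.read_state()["time"])
    if ref:
        a=cv2.cvtColor(cv2.imread(ref),cv2.COLOR_BGR2GRAY);b=cv2.cvtColor(im,cv2.COLOR_RGB2GRAY)
        p=np.float32([[479,358],[471,348],[443,311],[440,316]]).reshape(-1,1,2)
        q,st,_=cv2.calcOpticalFlowPyrLK(a,b,p,None,winSize=(13,13));print("vent,+end,-end x2 flow",(q-p).reshape(-1,2).tolist())
feel(*[x if x!='-' else None for x in sys.argv[1:]])
E
python3 feel.py - pics/ref.png
python3 -m crank '[[[0,0,-0.25],0],[[0,0,-0.06],0],[[0,0,-0.05],0],[[0,0,-0.05],0],[[0,0,-0.05],0],[[0,0,0],0],[[0,0,0],0]]'; python3 feel.py pics/ref.png pics/t1.png
```

```text
F [ 0.0859 -0.     -1.3625] z [0.556  0.2785 0.2223] t 11.3
time: 12.18
ee_pos: [0.556, 0.2784, 0.236]
eef_rot: [0.147, 0.989, -0.0, -0.0]
ft_force: [-0.5, 0.2, -4.7]
width: 0.0181
grip_force: 45.0
F [-0.0833 -0.4081 -5.1261] z [0.556  0.2785 0.236 ] t 12.575
vent,+end,-end x2 flow [[-0.10150146484375, -0.867034912109375], [0.087127685546875, -1.425872802734375], [0.583770751953125, -3.3753662109375], [0.596038818359375, -3.482208251953125]]
```

Vent flow is −0.9 px against −3.4 px at the far end, so the vent end stays down and the balance is nearer the vent. Lower, shift +10 mm, test again.

```bash
python3 -m crank '[[[0,0,0.1],0],[[0,0,0.15],0],[[0,0,0.21],0],[[0,0,0],0],[[0,0.17,0],0],[[0,0.16,0],0],[[0,0,0],0]]';python3 feel.py pics/ref.png -;python3 -m crank '[[[0,0,-0.25],0],[[0,0,-0.06],0],[[0,0,-0.05],0],[[0,0,-0.05],0],[[0,0,-0.05],0],[[0,0,0],0],[[0,0,0],0]]'; python3 feel.py pics/ref.png pics/t2.png
```

```text
time: 13.45
ee_pos: [0.5589, 0.2887, 0.2223]
eef_rot: [0.146, 0.989, 0.0, 0.0]
ft_force: [-0.0, -0.1, -0.4]
width: 0.0179
grip_force: 45.0
F [ 0.0105 -0.0452 -1.3014] z [0.5589 0.2879 0.2223] t 13.85
vent,+end,-end x2 flow [[0.178802490234375, -0.62298583984375], [0.140380859375, -0.120452880859375], [0.84674072265625, 2.590301513671875], [0.283172607421875, 0.50567626953125]]
time: 14.72
ee_pos: [0.5589, 0.288, 0.236]
eef_rot: [0.147, 0.989, 0.0, -0.0]
ft_force: [-0.8, 0.4, -5.6]
width: 0.0174
grip_force: 45.0
F [ 0.0521  0.2111 -5.5337] z [0.5589 0.288  0.236 ] t 15.125
vent,+end,-end x2 flow [[1.203094482421875, -2.686798095703125], [0.857391357421875, -1.727203369140625], [1.23138427734375, 1.87481689453125], [0.6373291015625, -0.058319091796875]]
```

Now the vent end rises (−2.7 px) and the far end stays down, so the balance is between the two. The forces suggest roughly 23–25 mm. Shift back 4.5 mm and test.

```bash
python3 -m crank '[[[0,0,0.1],0],[[0,0,0.15],0],[[0,0,0.21],0],[[0,0,0],0],[[0,-0.15,0],0],[[0,0,0],0]]';python3 feel.py - pics/ref3.png;python3 -m crank '[[[0,0,-0.25],0],[[0,0,-0.06],0],[[0,0,-0.05],0],[[0,0,-0.05],0],[[0,0,-0.05],0],[[0,0,0],0],[[0,0,0],0]]'; python3 feel.py pics/ref3.png pics/t3.png
```

```text
time: 15.88
ee_pos: [0.5578, 0.2831, 0.2227]
eef_rot: [0.147, 0.989, 0.0, 0.0]
ft_force: [0.0, -0.2, -1.1]
width: 0.0181
grip_force: 45.0
F [-0.0072  0.2505 -1.1827] z [0.5576 0.2837 0.2222] t 16.275
time: 17.15
ee_pos: [0.5576, 0.2836, 0.236]
eef_rot: [0.147, 0.989, -0.0, -0.0]
ft_force: [-0.6, 0.0, -4.5]
width: 0.0175
grip_force: 45.0
F [ 0.2591  0.1446 -5.6637] z [0.5576 0.2837 0.2361] t 17.55
vent,+end,-end x2 flow [[0.52899169921875, -1.9241943359375], [0.526519775390625, -1.783599853515625], [0.550537109375, -1.42205810546875], [0.49786376953125, -1.46099853515625]]
```

Level now (vent −1.9 px, far end −1.45 px, force 4.4 N ≈ full weight). Lift straight up, slowly, and check the level.

```bash
python3 -m crank '[[[0,0,-0.05],0],[[0,0,-0.08],0],[[0,0,-0.1],0],[[0,0,-0.1],0],[[0,0,-0.12],0],[[0,0,-0.15],0],[[0,0,-0.15],0],[[0,0,-0.15],0],[[0,0,-0.1],0],[[0,0,0],0],[[0,0,0],0]]'
python3 - <<'E'
from h import *
import cv2
go([.5576,.2837,.31],-16.9)
x,y=390,240
im=vision.camera("scene")[:,:,::-1];o=cv2.convertScaleAbs(cv2.resize(im[y:y+150,x:x+130],None,fx=4,fy=4,interpolation=cv2.INTER_CUBIC),alpha=1.6)
s,m=tool();X=-m[:,0];Y=m[:,1];seat=s["ee_pos"]+[0,0,-.1056]; O=seat-[0,0,.032]-.0235*Y
th=np.linspace(0,6.3,60);P=O+[0,0,.014]+.08*(np.outer(np.cos(th),X)+np.outer(np.sin(th),Y))
q=((proj("scene",P)-[x,y]+.5)*4).astype(np.int32);cv2.polylines(o,[q],False,(0,255,0),1);cv2.imwrite("pics/l1.png",o);print(O)
E
```

```text
time: 18.92
ee_pos: [0.5575, 0.2836, 0.2659]
eef_rot: [0.147, 0.989, -0.0, -0.0]
ft_force: [-0.6, -1.3, -6.5]
width: 0.0179
grip_force: 45.0
t 18.93 at [0.5575 0.2836 0.2659] yaw -16.88 shift units [-0.001   0.0027 -1.4713] turn units 0.0018756522976657308
[0.5507 0.2611 0.1282]
```

View pics/l1.png

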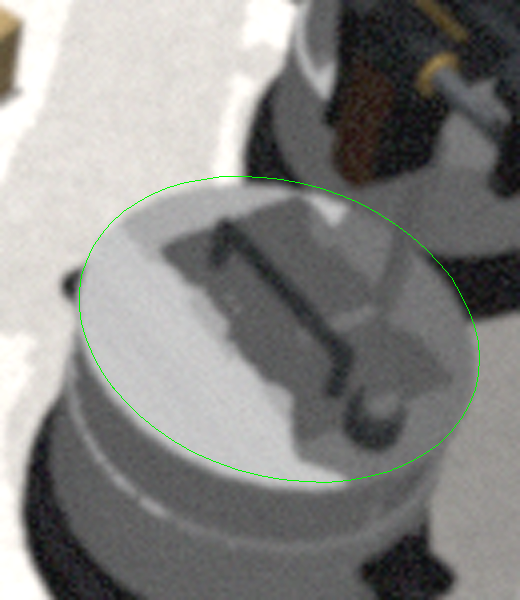

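Lid clear of the pot, level and on the predicted outline (centre about (460,322)). Raise a little more, then carry it to the trivet.

```bash
python3 -m crank '[[[0,0,-0.1],0],[[0,0,-0.2],0],[[0,0,-0.2],0],[[0,0,-0.2],0],[[0,0,-0.1],0],[[-0.02,-0.05,0],0],[[-0.04,-0.1,0],0],[[-0.08,-0.2,0],0],[[-0.12,-0.3,0],0],[[-0.16,-0.4,0],0],[[-0.2,-0.5,0],0],[[-0.2,-0.5,0],0]]'; python3 -m crank '[[[-0.2,-0.5,0],0],[[-0.2,-0.5,0],0],[[-0.2,-0.5,0],0],[[-0.2,-0.5,0],0],[[-0.2,-0.5,0],0],[[-0.2,-0.5,0],0],[[-0.2,-0.5,0],0],[[-0.2,-0.5,0],0],[[-0.2,-0.5,0],0],[[-0.2,-0.5,0],0],[[-0.2,-0.5,0],0],[[-0.2,-0.5,0],0]]';python3 -m crank '[[[-0.2,-0.5,0],0],[[-0.2,-0.5,0],0],[[-0.2,-0.5,0],0],[[-0.2,-0.5,0],0],[[-0.2,-0.5,0],0],[[-0.2,-0.5,0],0],[[-0.2,-0.5,0],0],[[-0.2,-0.5,0],0],[[-0.2,-0.5,0],0],[[-0.2,-0.5,0],0],[[-0.2,-0.5,0],0],[[-0.2,-0.5,0],0]]';python3 -c "
from h import *
print(sensors.read_state()['ft_force']);go([.6064,-.2345,.29],-16.9)"
```

```text
time: 20.48
ee_pos: [0.5635, 0.2161, 0.2901]
eef_rot: [0.147, 0.989, -0.0, 0.0]
ft_force: [0.3, 0.6, -5.3]
width: 0.0174
grip_force: 45.0
time: 21.98
ee_pos: [0.58, 0.0234, 0.2901]
eef_rot: [0.147, 0.989, 0.0, 0.0]
ft_force: [0.1, -0.3, -5.2]
width: 0.0175
grip_force: 45.0
time: 23.48
ee_pos: [0.5966, -0.1697, 0.2899]
eef_rot: [0.147, 0.989, 0.0, -0.0]
ft_force: [-0.5, 0.6, -4.3]
width: 0.0179
grip_force: 45.0
[-0.4954  0.5552 -4.3005]
t 23.48 at [ 0.5966 -0.1697  0.2899] yaw -16.88 shift units [-0.9394 -1.9731 -0.0019] turn units 0.002530033675861798
```

```bash
python3 -m crank '[[[-0.2,-0.42,0],0],[[-0.18,-0.36,0],0],[[-0.14,-0.3,0],0],[[-0.1,-0.2,0],0],[[-0.06,-0.12,0],0],[[-0.03,-0.06,0],0],[[0,0,0],0],[[0,0,0],0],[[0,0,0],0]]'; python3 -c "
from h import *
go([.6064,-.2345,.29],-16.9)"
```

```text
time: 24.6
ee_pos: [0.6043, -0.2164, 0.2901]
eef_rot: [0.147, 0.989, 0.0, 0.0]
ft_force: [0.0, 0.4, -4.8]
width: 0.0178
grip_force: 45.0
t 24.6 at [ 0.6043 -0.2164  0.2901] yaw -16.86 shift units [-0.2431 -0.5558  0.0015] turn units 0.005444650032120357
```

```bash
python3 -m crank '[[[-0.05,-0.1,0],0],[[-0.08,-0.18,0],0],[[-0.07,-0.18,0],0],[[-0.04,-0.1,0],0],[[0,0,0.1],0],[[0,0,0.2],0],[[0,0,0.35],0],[[0,0,0.5],0],[[0,0,0.5],0],[[0,0,0.5],0],[[0,0,0.5],0],[[0,0,0.5],0]]'; python3 -m crank '[[[0,0,0.5],0],[[0,0,0.35],0],[[0,0,0.2],0],[[0,0,0.15],0],[[0,0,0.1],0],[[0,0,0.05],0],[[0,0,0],0],[[0,0,0],0]]';python3 -c "
from h import *
go([.6064,-.2345,.1496],-16.9)"
```

```text
time: 26.1
ee_pos: [0.6062, -0.2349, 0.1944]
eef_rot: [0.147, 0.989, 0.0, -0.0]
ft_force: [0.5, 0.1, -4.8]
width: 0.018
grip_force: 45.0
time: 27.1
ee_pos: [0.6063, -0.235, 0.1552]
eef_rot: [0.147, 0.989, 0.0, 0.0]
ft_force: [-0.4, 1.1, -5.6]
width: 0.0175
grip_force: 45.0
t 27.1 at [ 0.6063 -0.235   0.1552] yaw -16.88 shift units [0.0018 0.0157 0.1883] turn units 0.0021827617532621524
```

```bash
python3 -m crank '[[[0,0,0.03],0],[[0,0,0.03],0],[[0,0,0.03],0],[[0,0,0.03],0],[[0,0,0.03],0],[[0,0,0.03],0],[[0,0,0.03],0],[[0,0,0.03],0],[[0,0,0],0]]';python3 -m crank '[[[0,0,0.08],0],[[0,0,0.09],0],[[0,0,0.08],0],[[0,0,0],0],[[0,0,0],0]]'
python3 - <<'E'
from h import *
import cv2
go([.6064,-.2345,.1403],-16.9);f=[]
s,m=tool();X=-m[:,0];Y=m[:,1];O=s["ee_pos"]-.0235*Y;O[2]=.012
th=np.linspace(0,6.3,60);a=.095;t=-.161
C=[O+[0,0,.014]+.08*(np.outer(np.cos(th),X)+np.outer(np.sin(th),Y)), np.array([[.5996+a*(np.cos(t)*i-np.sin(t)*j),-.257+a*(np.sin(t)*i+np.cos(t)*j),.012] for i,j in((1,1),(1,-1),(-1,-1),(-1,1),(1,1))])]
out=[]
for n,x,y in(("scene",175,180),("top",330,170)):
    im=vision.camera(n)[:,:,::-1];f.append(sensors.read_state()["ft_force"]);o=cv2.convertScaleAbs(cv2.resize(im[y:y+120,x:x+130],None,fx=3,fy=3,interpolation=cv2.INTER_CUBIC),alpha=1.6)
    for P in C: cv2.polylines(o,[((proj(n,P)-[x,y]+.5)*3).astype(np.int32)],False,(0,255,0),1)
    out.append(o)
cv2.imwrite("pics/d1.png",np.hstack(out));print(f)
E
```

```text
time: 28.22
ee_pos: [0.6064, -0.235, 0.1481]
eef_rot: [0.147, 0.989, 0.0, 0.0]
ft_force: [-0.4, -0.6, -0.9]
width: 0.0178
grip_force: 45.0
time: 28.85
ee_pos: [0.6062, -0.2349, 0.1403]
eef_rot: [0.147, 0.989, 0.0, 0.0]
ft_force: [-0.3, 0.8, -0.6]
width: 0.0179
grip_force: 45.0
t 28.85 at [ 0.6062 -0.2349  0.1403] yaw -16.88 shift units [-0.0022  0.0148  0.0016] turn units 0.0019517958089387832
[array([-0.454 , -0.6398, -0.8504]), array([ 0.4092,  0.417 , -1.1356])]
```

View pics/d1.png

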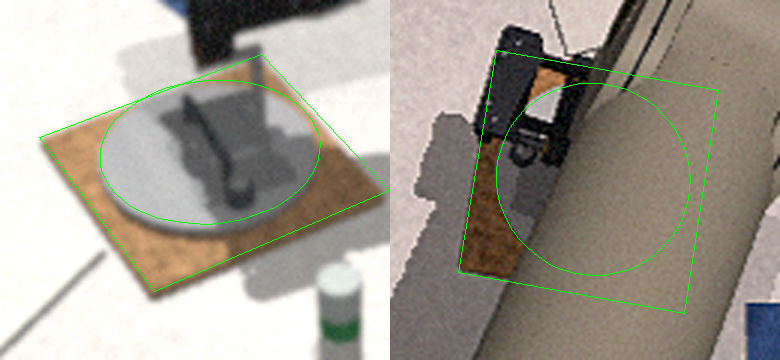

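Lid flat and centred on the trivet, within about 2 mm of the outline. The hook is unloaded, so withdraw it and rise.

```bash
python3 -m crank '[[[0.15,0,0],0],[[0.3,0,0],0],[[0.4,0,0],0],[[0.4,0,0],0],[[0.4,0,0],0],[[0.25,0,0],0],[[0.1,0,0],0],[[0,0,0],0]]';python3 -m crank '[[[0,0,-0.3],0],[[0,0,-0.6],0],[[0,0,-0.8],0],[[0,0,-0.8],0],[[0,0,-0.8],0],[[0,0,-0.8],0],[[0,0,-0.6],0],[[0,0,-0.1],-0.8],[[0,0,0],-0.8],[[0,0,0],-0.75],[[0,0,0],0],[[0,0,0],0]]'; python3 -c "
from h import *
print(sensors.read_state()['ft_force']);go([.4656,-.0129,.285],1.9)"
```

```text
time: 29.95
ee_pos: [0.5488, -0.2174, 0.1404]
eef_rot: [0.147, 0.989, 0.0, 0.0]
ft_force: [0.1, -0.4, -2.0]
width: 0.0177
grip_force: 45.0
time: 31.45
ee_pos: [0.5488, -0.2176, 0.2846]
eef_rot: [-0.016, 1.0, 0.0, 0.0]
ft_force: [0.6, 0.3, -1.5]
width: 0.018
grip_force: 45.0
[ 0.5629  0.3216 -1.4843]
t 31.45 at [ 0.5488 -0.2176  0.2846] yaw 1.78 shift units [ 2.561   6.9045 -0.0136] turn units -0.01545609580699367
```

```bash
python3 -m crank '[[[0.18,0.5,0],-0.015],[[0.3,0.8,0],0],[[0.3,0.8,0],0],[[0.3,0.8,0],0],[[0.3,0.8,0],0],[[0.3,0.8,0],0],[[0.3,0.8,0],0],[[0.3,0.8,0],0],[[0.2,0.5,0],0],[[0.08,0.3,0],0],[[0,0,0],0],[[0,0,0],0]]';python3 -m crank '[[[0,0,0.3],0],[[0,0,0.7],0],[[0,0,0.5],0],[[0,0,0.2],0],[[0,0,0],0],[[0,0,0],0],[[0,0,0],0]]'; python3 -c "
from h import *
go([.4656,-.0129,.1206],1.85)"
```

```text
time: 32.95
ee_pos: [0.4649, -0.0141, 0.2843]
eef_rot: [-0.017, 1.0, -0.0, -0.0]
ft_force: [0.7, -0.4, -1.0]
width: 0.0183
grip_force: 45.0
time: 33.83
ee_pos: [0.465, -0.0133, 0.2338]
eef_rot: [-0.018, 1.0, 0.0, 0.0]
ft_force: [-0.8, -0.4, -0.7]
width: 0.018
grip_force: 45.0
t 33.83 at [ 0.465  -0.0133  0.2338] yaw 2.04 shift units [-0.0174  0.011   3.775 ] turn units 0.023944193614973908
```

```bash
python3 -m crank '[[[-0.02,0.01,0.3],0.02],[[0,0,0.5],0],[[0,0,0.5],0],[[0,0,0.4],0],[[0,0,0.2],0],[[0,0,0.1],0],[[0,0,0],0],[[0,0,0],0],[[0,0,0],0]]'; python3 -c "
from h import *
go([.4656,-.0129,.1206],1.9)"
```

```text
time: 34.95
ee_pos: [0.4655, -0.013, 0.1736]
eef_rot: [-0.016, 1.0, 0.0, 0.0]
ft_force: [-0.7, -0.8, -1.9]
width: 0.0179
grip_force: 45.0
t 34.95 at [ 0.4655 -0.013   0.1736] yaw 1.88 shift units [-0.0036  0.002   1.7672] turn units -0.0031185380610447566
```

```bash
python3 -m crank '[[[0,0,0.15],0],[[0,0,0.15],0],[[0,0,0.15],0],[[0,0,0.15],0],[[0,0,0.1],0],[[0,0,0],0],[[0,0,0],0]]' && python3 -c "
from h import *
print(sensors.read_state()['ft_force'],sensors.read_state()['torque'])"
```

```text
time: 35.83
ee_pos: [0.4654, -0.013, 0.1525]
eef_rot: [-0.016, 1.0, 0.0, 0.0]
ft_force: [-0.3, 0.1, -2.1]
width: 0.0178
grip_force: 45.0
[-0.3417  0.1267 -2.0763] [0.0601 0.0272 0.0087]
```

In the slot with no contact force. Down to the floor.

```bash
python3 -m crank '[[[0,0,0.15],0],[[0,0,0.2],0],[[0,0,0.2],0],[[0,0,0.2],0],[[0,0,0.15],0],[[0,0,0.08],0],[[0,0,0.03],0],[[0,0,0.02],0],[[0,0,0.02],0],[[0,0,0],0],[[0,0,0],0]]' ; python3 -m crank '[[[0,0,0],0],[[0,0,0],0],[[0,0,0],0]]' - 5
```

```text
time: 37.2
ee_pos: [0.4653, -0.013, 0.1209]
eef_rot: [-0.016, 1.0, 0.0, 0.0]
ft_force: [0.7, 0.1, -2.4]
width: 0.0175
grip_force: 45.0
time: 37.58
ee_pos: [0.4653, -0.013, 0.1208]
eef_rot: [-0.016, 1.0, 0.0, -0.0]
ft_force: [0.0, 0.4, -0.9]
width: 0.0177
grip_force: 5.0
```

```bash
python3 -m crank '[[[0,0,0.02],0],[[0,0,0],0]]'; python3 -m crank '[[[0,0,0],0],[[0,0,0],0],[[0,0,0],0],[[0,0,0],0],[[0,0,0],0],[[0,0,0],0]]' 1; python3 -m crank '[[[0,0,-0.3],0],[[0,0,-0.5],0],[[0,0,-0.8],0],[[0,0,-0.9],0],[[0,0,-0.9],0],[[0,0,-0.9],0],[[0.9,0,-0.5],0],[[0.9,0.3,0],0],[[0,0,0],0],[[0,0,0],0]]'
python3 - <<'E'
from h import *
import cv2
a=cv2.imread("pics/scene0.png");b=vision.camera("scene")[:,:,::-1]
# holder/handle region vs start: best shift and residual
for nm,(x,y,w,h) in {"handle":(360,200,30,36),"shank+holder":(345,228,55,50),"glue":(275,262,28,45),"mug":(255,300,65,65),"mouse":(262,155,50,32)}.items():
    r=cv2.matchTemplate(b[y-6:y+h+6,x-6:x+w+6].copy(),a[y:y+h,x:x+w],cv2.TM_CCOEFF_NORMED);_,v,_,p=cv2.minMaxLoc(r);print(nm,round(v,3),p[0]-6,p[1]-6)
# lid on the trivet: same as at set-down? cooker top now
cv2.imwrite("pics/end.png",b);print(sensors.read_state()["ft_force"])
E
```

```text
time: 37.83
ee_pos: [0.4654, -0.013, 0.1203]
eef_rot: [-0.016, 1.0, 0.0, 0.0]
ft_force: [0.9, 0.1, -0.6]
width: 0.0181
grip_force: 5.0
time: 38.58
ee_pos: [0.4653, -0.013, 0.1202]
eef_rot: [-0.016, 1.0, 0.0, -0.0]
ft_force: [-0.7, -0.3, 0.8]
width: 0.0701
grip_force: 0.0
time: 39.83
ee_pos: [0.4115, -0.006, 0.2649]
eef_rot: [-0.016, 1.0, 0.0, 0.001]
ft_force: [0.4, 0.4, -1.1]
width: 0.0868
grip_force: 0.0
handle 0.989 0 0
shank+holder 0.893 0 0
glue 0.998 0 0
mug 0.998 0 0
mouse 0.996 0 0
[-0.1497  0.0884  0.2877]
```

Run:
```python
from h import *
import cv2
im=vision.camera("top").astype(int);x,y=350,180
c=im[y:y+100,x:x+95];sat=c.max(2)-c.min(2)
sq=np.zeros(c.shape[:2],np.uint8);a=.09;t=-.161
P=[[.5996+a*(np.cos(t)*i-np.sin(t)*j),-.257+a*(np.sin(t)*i+np.cos(t)*j),.012] for i,j in((1,1),(1,-1),(-1,-1),(-1,1))]
cv2.fillPoly(sq,[(proj("top",P)-[x,y]).round().astype(np.int32)],1)
m=((sat<25)&(sq>0)).astype(np.uint8);m=cv2.morphologyEx(m,cv2.MORPH_OPEN,np.ones((3,3)))
cs,_=cv2.findContours(m,0,1);k=max(cs,key=cv2.contourArea);(u,v),rr=cv2.minEnclosingCircle(k);print(u+x,v+y,rr,cv2.contourArea(k))
print(proj("top",[[.5996,-.257,.026]]))
```

```text
396.51324462890625 228.14900588989258 32.510223388671875 3157.5
[[397.1519 228.909 ]]
```

The lid is centred to about 1 px (2 mm), and the lifter is back as it was.

```bash
python3 -c "
from bench import r
print(r.close_job())"
```

```text
the job is handed in; nothing more can be done
None
```

Job handed in at about 40 s: the lid, balanced at about 23 mm towards the vent, lies flat on the trivet within about 2 mm of its middle; the lifter is back in its holder and released, and the mug, glue stick and mouse have not moved.

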